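Take the push-and-turn cap off the humidifier water tank

TASK

Open the climate chamber's water tank for refilling: press its black safety cap down against its spring, turn it anticlockwise while holding it down until it stops, lift it off, and set it gently the right way up in the steel tray. Do not force the cap while it is still locked or press harder than it needs, and leave the tray and the other things where they are.

Things in the scene. Friction and masses are not known exactly. Their poses are not given: they have to be found in the camera images.
- neck (a point): Filler neck on the middle of the top of the white plastic water tank (fixed; 120 mm along x, 150 mm along y, 85 mm high). Point: on the neck's axis at its rim, 108 mm above the bench; z up, axes as the tank's. The cap's rib starts along x within 0.03 rad. Raised to 24 mm above its start, the freed cap is clear of the neck.
- cap_grip (a point): Black push-and-turn cap, locked on the neck at first: round, 58 mm across, 26 mm high, with an upright grip rib across its middle, 50 mm long (its x), 14 mm thick (its y), 26 mm high; about 90 g. Point: the rib's middle, 13 mm above the cap's flat top, 39 mm above its lower edge; z up. Anticlockwise is seen from above.
- cap_top (a point): Centre of the cap's flat top at the rib's foot, 26 mm above its lower edge; it reaches 22 mm out on both sides of the rib, so fingertips can press there. A spring pushes up: about 3.5 N locked, 0.7 N more per mm. How far it must go down before it can turn differs each time, unseen: 2.5 to 8.5 mm; 2 mm lower it bottoms hard. A steady press of 13 to 16 N always frees it.
- cap_base (a point): Centre of the cap's lower edge (cap's axes). Kept pressed down, the cap turns anticlockwise about 1.25 rad from locked to a stop. It lifts straight off only in about the last 0.2 rad before that stop; short of that it catches. More than about 0.4 N m at the stop is too much. Pressed about 20 N beyond its spring, or turned hard while caught, the lock is damaged.
- tray: Shallow loose steel tray, 150 mm square, 18 mm high, walls and floor about 3 mm thick, 0.6 kg; origin at the centre of its underside. The cap goes here, right way up, anywhere flat on its floor.
- board: Bystander: small green circuit board with parts on it, 70 x 50 mm, about 20 mm high; origin at the centre of its underside.
- jar: Bystander: small jar, 52 mm across, 75 mm high; origin at the centre of its underside.
- reel: Bystander: grey plastic reel of solder wire standing on end, 50 mm across, 45 mm high; origin at the centre of its underside.
There are look-alikes about, which are no part of the job. Leave any green or orange look-alike of the part that bears cap_grip alone. Of the things like the tray, leave any that is brown; of the rest the smaller one is meant.

How it is judged:
By the outcome, as a careful person would: the job done as asked, in the order asked, and still so for the second after the job is handed in, with the robot touching nothing.
It also fails if it takes over 64 s, if anything falls off the work surface, if the arm or the gripper's body presses on something with over 40 N, if the wrist force passes 120 N, or if a joint passes its speed limit or range.

ROBOT

A 7-joint arm with a two-finger parallel gripper is mounted at the origin on the work surface. World frame = base frame: x ahead of the robot, y to its left, z up, the work surface at z = 0. Lengths are in mm, angles in rad, forces in N, time in s.
With the tool pointing down it reaches from about 425 to 875 mm from the base axis. Payload 4.7 kg.
Tool frame: the origin (TCP) lies at the very end of the fingers, on their centre line; the grasp point (between the pads) lies 19 mm behind it; z points along the fingers, y is the direction in which the jaws open and shut (so a half turn about z gives the same grasp; the last joint's range is limited). The gripper opens to 85 mm and grips with 20 to 120 N. Pads are 22 mm wide; open, the fingers measure 114 mm over their backs; the gripper's body (76 mm by 85 mm) begins 54 mm behind the grasp point. The pads swing forward as they close: fully open they stand 13 mm farther back than shut.
Start: joints at [1.232, 0.321, -0.07, 1.45, 0.023, 1.371, -0.057], TCP at [224.574, -609.993, 231.349] pointing down, gripper open.
Joint ranges: [-2.86, 2.86], [-0.3, 2.09], [-1.38, 1.24], [0.06, 2.45], [-1.56, 4.7], [0.09, 2.05], [-2.69, 2.69]. Speed limits (rad/s): [2.57, 2.57, 3.14, 3.14, 3.14, 3.14, 3.14].

INTERFACE

Orientations are given as a rotation vector (axis times angle).
In Python, from rig import telemetry, eyes, ticket gives the robot as it stands.
- The arm moves only by the tool send_rows, never from a script. Its arguments are lists of equal length, an entry for each row: "travel": the shift along the tool's x, y, z in mm, a list of three; "spin": the turn about the tool's z in rad; "grip": the gripper command: -1 is fully open, 1 is shut, values between are in proportion. A call has 1 to 12 rows; each row is the pose to reach, as a shift and turn from the pose measured when the call began, along the tool's axes at that moment; what a row does not reach only later rows make up. A row lasts 1/10 s, in which the tool goes at most 50 mm and 8.59 degrees, less where a joint would pass 70% of its speed; a pose out of reach is approached as far as the arm can. A call with a gripper value outside its range is refused whole. The fingers move at their own pace and stop on an object; "grip_force" is the grip in N (left out, the last holds). Time passes only in rows, so rows that repeat a pose let the fingers close. It gives the time, the measured TCP pose, the force and the opening at its end, in the units of the state.
- telemetry.sense(): the state, without advancing time (a new reading comes with each control period).
- eyes.capture(name): name is "side" or "top"; returns the picture (420x560x3 uint8, red, green, blue); there is no depth.
- eyes.calibration(name): a dict with "mtx" (3x3 intrinsics, pixels), "T" (4x4, takes a point from camera to world coordinates). Camera axes: x right, y down, z forward; pixel columns grow to the right and rows downward; lengths in mm; the calibration is good to about 2 mm. A picture is of the moment at which its call begins. calibration takes no time and is no camera call.
- ticket.sign_off(): hands the job in, once; it reports no verdict.
The state is a dict: "time": time; "joint_positions": joint angles; "joint_vel": joint speeds; "effort": joint torques, N m; "ee_pos": TCP position; "orientation": TCP orientation; "ft_force": force on the tool from outside, world axes, zero at the start; "ft_torque": the same for the moment, N m; "opening": finger opening in mm.
Only numpy, scipy, OpenCV 4.12 (cv2) and the standard library are available. Lean on these libraries where they do the work, as an engineer would, in place of code of your own. Each camera call takes 0.05 s, during which the arm holds its last target. There are 200 camera calls.

## Working session

There is one attempt and no reset: what is moved stays moved. The work goes in short steps, Python scripts to look and compute and a tool call to move; the robot and the scene stay as the last step left them, time stands still between calls to the robot, and variables do not carry over. Pictures are saved under pics/ and viewed, about 8 in all and at most 12, crops included, and the job is handed in when it is done.

Besides the shell and the picture viewer there is one more tool, called after "Call:" as name(argument=value, ...) on one line, values as JSON. send_rows: Moves the arm, as the interface text tells. Its arguments: {"type":"object","properties":{"travel":{"type":"array","items":{"type":"array","items":{"type":"number"}}},"spin":{"type":"array","items":{"type":"number"}},"grip":{"type":"array","items":{"type":"number"}},"grip_force":{"type":"number"}},"required":["travel","spin","grip"]}

```bash
mkdir -p pics; python3 - <<'E'
from rig import telemetry, eyes
import cv2
print(telemetry.sense())
for n in("side","top"):
    im=eyes.capture(n); cv2.imwrite(f"pics/{n}0.png",im[...,::-1]); c=eyes.calibration(n); print(n,c["mtx"],c["T"])
E
```

```text
{'time': 0.0, 'joint_positions': array([ 1.23208515,  0.32185324, -0.07006929,  1.4516924 ,  0.02261492,
        1.37080943, -0.05689523]), 'joint_vel': array([ 0.00038398,  0.00054827,  0.00010097,  0.00142354,  0.00142056,
       -0.00085242, -0.00161368]), 'effort': array([ 5.70966813e-05, -4.93580997e+01, -3.82177150e-01, -3.14336407e+01,
        1.30193867e-02,  1.11988085e-02, -2.12042330e-06]), 'ee_pos': array([ 224.34824928, -609.46886256,  230.19502157]), 'orientation': array([-3.09094033e+00, -5.51024762e-01,  7.27498862e-04]), 'ft_force': array([-1.27679996,  0.75707398,  0.1611721 ]), 'ft_torque': array([0.05417926, 0.00391024, 0.02432509]), 'opening': 85.43849819171525}
side [[435.69962129   0.         271.27006556]
 [  0.         435.69962129 206.45051497]
 [  0.           0.           1.        ]] [[-7.14673636e-01 -4.15808412e-01  5.62445516e-01 -1.77128159e+02]
 [-6.99198562e-01  4.46598286e-01 -5.58275328e-01  6.65788404e+02]
 [-1.90516261e-02 -7.92245754e-01 -6.09904665e-01  8.36572311e+02]
 [ 0.00000000e+00  0.00000000e+00  0.00000000e+00  1.00000000e+00]]
top [[457.10386138   0.         277.78006736]
 [  0.         457.10386138 221.02225892]
 [  0.           0.           1.        ]] [[-1.48042299e-02 -9.96233430e-01  8.54387975e-02  3.68813672e+02]
 [-9.99826997e-01  1.37868096e-02 -1.24859913e-02  6.57954627e+00]
 [ 1.12610335e-02 -8.56088618e-02 -9.96265182e-01  1.23351553e+03]
 [ 0.00000000e+00  0.00000000e+00  0.00000000e+00  1.00000000e+00]]
```

View pics/top0.png

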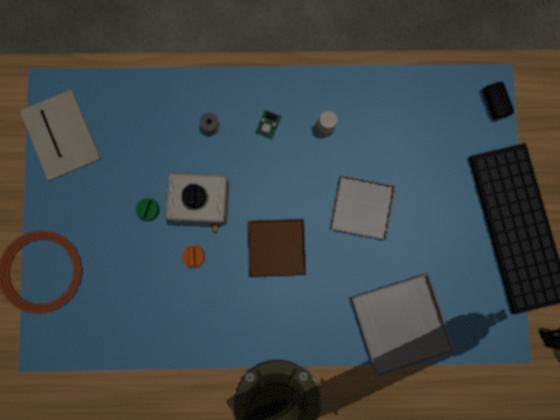

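View pics/side0.png

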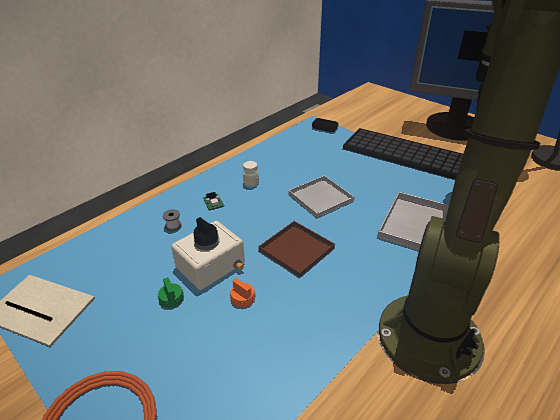

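Top view: black cap on the white tank at about (194,196), smaller steel tray at (363,208), larger steel one at (400,325), brown at (277,248), and green and orange look-alikes at (147,209) and (193,257). Side view: cap at (205,235), smaller tray at (321,196).

```bash
cat >h.py <<'E'
import numpy as np, cv2
from rig import telemetry, eyes
def ray(n,p):
    c=eyes.calibration(n);T=c["T"]
    d=T[:3,:3]@np.linalg.solve(c["mtx"],[p[0],p[1],1.]);return T[:3,3],d
def onz(n,p,z):
    o,d=ray(n,p);return o+d*(z-o[2])/d[2]
def proj(n,P):
    c=eyes.calibration(n);q=np.linalg.inv(c["T"])@np.r_[P,1];u=c["mtx"]@q[:3];return u[:2]/u[2]
def tri(p,q):
    (a,d),(b,e)=ray("side",p),ray("top",q)
    s=np.linalg.lstsq(np.c_[d,-e],b-a,rcond=None)[0];A,B=a+d*s[0],b+e*s[1];return (A+B)/2,np.linalg.norm(A-B)
E
python3 - <<'E'
from h import *
t=cv2.imread("pics/top0.png");s=cv2.imread("pics/side0.png")
def blob(im,m,x0,y0,x1,y1):
    k=np.zeros(m.shape,np.uint8);k[y0:y1,x0:x1]=m[y0:y1,x0:x1]*255
    cs,_=cv2.findContours(k,0,2);return max(cs,key=cv2.contourArea)
dark=t.max(2)<60
c=blob(t,dark,170,175,226,222);print("cap top",cv2.fitEllipse(c),cv2.minEnclosingCircle(c))
sat=t.max(2).astype(int)-t.min(2)
hsv=cv2.cvtColor(t,cv2.COLOR_BGR2HSV)
w=(hsv[...,1]<70)&(hsv[...,2]>60)
for nm,b,z in(("tank",(160,168,235,230),85),("tray",(325,170,400,245),18)):
    c=blob(t,w,*b);r=cv2.minAreaRect(c);print(nm,r,cv2.contourArea(c))
    P=np.array([onz(nm and "top",p,z) for p in cv2.boxPoints(r)]);print(P.round(1),P.mean(0).round(1))
    e=P-np.roll(P,1,0);print(np.hypot(e[:,0],e[:,1]),np.arctan2(e[:,1],e[:,0]))
a=cv2.resize(t[165:245,145:240],None,fx=4,fy=4,interpolation=2);b=cv2.resize(s[205:295,165:260],None,fx=4,fy=4,interpolation=2)
H=max(a.shape[0],b.shape[0]);f=lambda x:cv2.copyMakeBorder(x,0,H-x.shape[0],0,0,0)
cv2.imwrite("pics/c1.png",np.clip(np.hstack([f(a),f(b)]).astype(float)*1.5,0,255).astype(np.uint8))
E
```

```text
cap top ((193.8166961669922, 196.46083068847656), (24.2554931640625, 25.296302795410156), 135.27467346191406) ((193.77999877929688, 196.22000122070312), 13.121716499328613)
tank ((196.4553985595703, 197.36952209472656), (61.53451919555664, 47.39925003051758), 2.935673236846924) 2724.0
[[475.2 277.1  85. ]
 [595.8 271.7  85. ]
 [585.7 115.9  85. ]
 [465.1 122.7  85. ]] [530.4 196.8  85. ]
[154.68592929 120.69501312 156.079732   120.78685246] [ 1.50546902 -0.04457919 -1.63540147  3.08545731]
tray ((362.9122314453125, 207.3701171875), (57.86166763305664, 56.753204345703125), 10.954063415527344) 3130.5
[[ 447.8 -145.3   18. ]
 [ 598.  -178.1   18. ]
 [ 566.  -330.6   18. ]
 [ 416.3 -296.2   18. ]] [ 507.  -237.6   18. ]
[154.19199738 153.68328301 155.86351558 153.6052505 ] [ 1.36504929 -0.21509193 -1.77720266  2.91561304]
```

View pics/c1.png

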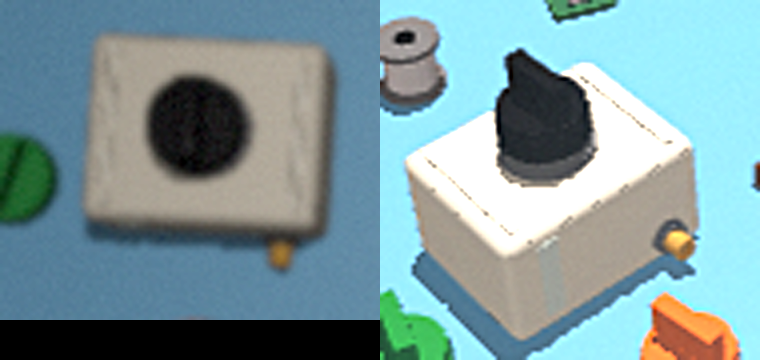

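The crop shows the cap upright on its grey collar, with the rib running along tank x. The rib's top ends in the side view are at about (199,219) and (216,229).

```bash
python3 - <<'E'
from h import *
for p in((207.2,223.7),(207.2,225)): print(tri(p,(193.8,196.4)))
for z in(85,112,125,138): print(z,onz("top",(193.8,196.4),z), onz("side",(207.2,223.7),z), onz("side",(198.8,218.8),z),onz("side",(215.8,228.8),z))
E=onz("top",(193.8,196.4),112)
for z in (85,108,112,138): print(z,proj("side",np.r_[E[:2],z]))
from scipy.spatial.transform import Rotation as R
print(R.from_rotvec(telemetry.sense()["orientation"]).as_matrix().round(3))
E
```

```text
(array([524.25481815, 193.31975627, 148.10802895]), np.float64(1.4988766497475805))
(array([524.67047876, 193.84722648, 144.0371754 ]), np.float64(1.0347608098644572))
85 [532.7268675  203.59412688  85.        ] [589.28639974 150.46027815  85.        ] [622.6310879  152.96456192  85.        ] [555.8733143  148.19077536  85.        ]
112 [528.87349664 198.96258858 112.        ] [561.75319665 168.97327977 112.        ] [593.89998732 171.38759793 112.        ] [529.54046583 166.78530816 112.        ]
125 [527.01816992 196.73258865 125.        ] [548.49646923 177.88694722 125.        ] [580.06649444 180.2579486  125.        ] [516.86168694 175.73823136 125.        ]
138 [525.16284321 194.50258872 138.        ] [535.23974181 186.80061467 138.        ] [566.23300157 189.12829927 138.        ] [504.18290805 184.69115456 138.        ]
85 [207.31099578 242.90608653]
108 [206.32364555 236.16621276]
112 [206.14936098 234.97650724]
138 [204.99738547 227.11286444]
[[ 0.938  0.346 -0.001]
 [ 0.346 -0.938  0.002]
 [-0.    -0.002 -1.   ]]
```

Call:
send_rows(travel=[[38,-22,0],[76,-44,0],[114,-66,0],[152,-88,0],[190,-110,0],[228,-132,0],[266,-154,0],[304,-176,0],[342,-198,0],[380,-220,0],[418,-244,0],[457,-268,0]], spin=[0.02,0.04,0.06,0.08,0.1,0.12,0.14,0.16,0.18,0.2,0.2,0.2], grip=[-1,-1,-1,-1,-1,-1,-1,-1,-1,-1,-1,-1])

```text
time: 1.3
ee_pos: [561.1, -198.8, 230.4]
orientation: [-3.131, -0.239, 0.002]
ft_force: [0.9, -1.2, -0.5]
opening: 85.2
```

Call:
send_rows(travel=[[2,-36,0],[5,-72,0],[7,-108,0],[10,-144,0],[12,-180,0],[15,-216,5],[17,-252,10],[20,-290,15],[22,-325,20],[25,-361,25],[27,-397,30],[27,-397,30]], spin=[0.02,0.04,0.06,0.08,0.1,0.12,0.14,0.16,0.18,0.2,0.207,0.207], grip=[-1,-1,-1,-0.3,-0.3,-0.3,-0.3,-0.3,-0.3,-0.3,-0.3,-0.3])

```text
time: 2.5
ee_pos: [524.8, 204.3, 200.3]
orientation: [-3.136, 0.072, 0.006]
ft_force: [-0.0, 0.3, 0.5]
opening: 55.2
```

```bash
python3 - <<'E'
from h import *
s=telemetry.sense();print(s)
a=eyes.capture("side")[...,::-1];b=eyes.capture("top")[...,::-1]
cv2.imwrite("pics/s1.png",a);cv2.imwrite("pics/t1.png",b)
print(proj("side",s["ee_pos"]),proj("top",s["ee_pos"]))
f=lambda x:cv2.resize(x,None,fx=4,fy=4,interpolation=2)
cv2.imwrite("pics/c2.png",np.clip(np.hstack([f(a[165:295,160:260]),f(b[130:260,145:245])]).astype(float)*1.4,0,255).astype(np.uint8))
E
```

```text
{'time': 2.5, 'joint_positions': array([ 0.17244913,  0.211336  , -0.66454736,  1.69311943,  0.12901811,
        1.2843859 , -2.13444065]), 'joint_vel': array([ 0.04462019, -0.0179208 ,  0.06395972,  0.00126303,  0.03074658,
        0.02297973,  0.06123234]), 'effort': array([  0.65945137, -35.10123253,  -3.09468538, -30.64198852,
         0.17832713,  -0.16721311,  -0.4770017 ]), 'ee_pos': array([524.83878141, 204.32623289, 200.29039271]), 'orientation': array([-3.13597685,  0.07164223,  0.00583223]), 'ft_force': array([-0.01060233,  0.28747295,  0.5091814 ]), 'ft_torque': array([ 0.07228322,  0.0112936 , -0.04717471]), 'opening': 55.15461823844559}
[201.38251365 209.01304081] [184.77211325 192.78561881]
```

View pics/c2.png

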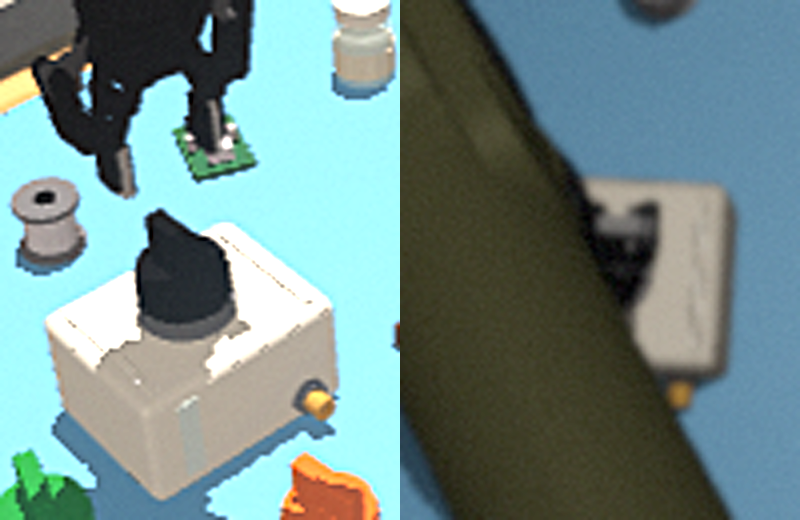

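Crop: open fingers straddle above the tank, tips at about (190,212) and (212,202) in the side view. Their midpoint agrees with the projected TCP (201,209). The rib's top is at about (206,222).

Call:
send_rows(travel=[[2,2,5],[5,4,15],[5,5,25],[5,5,35],[5,5,45],[5,5,52],[5,5,52],[5,5,52],[5,5,52]], spin=[0.01,0.01,0.01,0.01,0.01,0.01,0.01,0.01,0.01], grip=[-0.3,-0.3,-0.3,-0.3,-0.3,-0.3,-0.3,-0.3,-0.3])

```text
time: 3.5
ee_pos: [531.9, 193.6, 149.0]
orientation: [-3.139, 0.097, 0.002]
ft_force: [0.8, -0.6, -0.2]
opening: 55.2
```

```bash
python3 - <<'E'
from h import *
a=eyes.capture("side")[...,::-1]
s=telemetry.sense();print(s["ee_pos"],s["orientation"],s["ft_force"],s["opening"],2*np.arctan2(-s["orientation"][1],-s["orientation"][0]))
p=s["ee_pos"]
cv2.imwrite("pics/c3.png",np.clip(cv2.resize(a[180:270,160:260],None,fx=6,fy=6,interpolation=2).astype(float)*1.8+10,0,255).astype(np.uint8))
print(proj("side",p))
E
```

```text
[531.88072881 193.57867579 149.0891576 ] [-3.13867514e+00  9.74235356e-02  2.16077136e-03] [ 0.4735431  -0.36487272 -0.23211939] 55.41254021797619 -0.06205947501670189
[205.43630013 222.14152365]
```

View pics/c3.png

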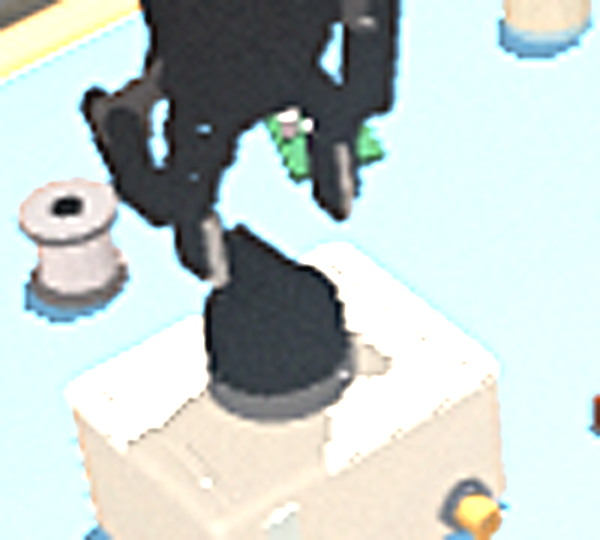

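Crop: the fingers straddle the rib. Tips are at (195,227) and (217,216), the rib top runs from (200,218) to (215,226), and the cap disc is centred at u≈206.2, matching neck ≈ (529.3, 199.5).

Call:
send_rows(travel=[[-3,-5.6,0],[-3,-5.6,0],[-3,-5.6,5],[-3,-5.6,10],[-3,-5.6,15],[-3,-5.6,19],[-3,-5.6,19],[-3,-5.6,19],[-3,-5.6,19],[-3,-5.6,19],[-3,-5.6,19],[-3,-5.6,19]], spin=[0,0,0,0,0,0,0,0,0,0,0,0], grip=[-0.3,-0.3,-0.3,-0.3,-0.3,-0.3,-0.3,0.4,0.4,0.4,0.4,0.4], grip_force=20)

```text
time: 4.75
ee_pos: [529.3, 199.4, 130.3]
orientation: [-3.139, 0.097, 0.002]
ft_force: [0.0, -0.0, -0.4]
opening: 25.6
```

```bash
cat >st.py <<'E'
from h import *
a=[telemetry.sense()]
s=a[0];print(s["time"],s["ee_pos"].round(2),"F",s["ft_force"].round(2),"M",s["ft_torque"].round(3),"op",round(s["opening"],1),"yaw",2*np.arctan2(-s["orientation"][1],-s["orientation"][0]),"tilt",s["orientation"][2],s["joint_positions"][6])
E
python3 st.py
```

```text
4.75 [529.31 199.4  130.26] F [ 0.02 -0.05 -0.37] M [-0.002  0.044  0.001] op 25.6 yaw -0.06207023901570344 tilt 0.0016922870768464352 -2.1784156950783733
```

Call:
send_rows(travel=[[0,0,1.5],[0,0,3],[0,0,4.5],[0,0,6],[0,0,6]], spin=[0,0,0,0,0], grip=[0.4,0.4,0.4,0.4,0.4])

```text
time: 5.25
ee_pos: [529.2, 199.4, 124.1]
orientation: [-3.139, 0.097, 0.002]
ft_force: [-0.0, -1.0, 0.4]
opening: 25.7
```

Call:
send_rows(travel=[[0,0,1],[0,0,2],[0,0,3],[0,0,3]], spin=[0,0,0,0], grip=[0.4,0.4,0.4,0.4])

```text
time: 5.65
ee_pos: [529.3, 199.5, 121.3]
orientation: [-3.139, 0.097, 0.002]
ft_force: [-0.4, -1.6, 3.6]
opening: 25.6
```

Call:
send_rows(travel=[[0,0,-1],[0,0,-1],[0,0,-1],[0,0,-1],[0,0,-1],[0,0,-1]], spin=[0,0,0,0,0,0], grip=[0.5,0.6,0.8,1,1,1], grip_force=35)

```text
time: 6.25
ee_pos: [529.7, 199.1, 122.4]
orientation: [-3.139, 0.098, 0.001]
ft_force: [1.1, -2.0, 3.0]
opening: 13.5
```

```bash
python3 st.py
```

```text
6.25 [529.71 199.1  122.43] F [ 1.11 -1.98  2.98] M [-0.512 -0.19  -0.024] op 13.5 yaw -0.06235081999366115 tilt 0.0006109063527914741 -2.1831376854440805
```

Call:
send_rows(travel=[[0,0,1],[0,0,2],[0,0,3],[0,0,4],[0,0,4]], spin=[0,0,0,0,0], grip=[1,1,1,1,1])

```text
time: 6.75
ee_pos: [529.8, 199.1, 118.7]
orientation: [-3.139, 0.098, 0.0]
ft_force: [-0.9, -2.1, 5.8]
opening: 13.6
```

Call:
send_rows(travel=[[0,0,1],[0,0,2],[0,0,3],[0,0,3]], spin=[0,0,0,0], grip=[1,1,1,1])

```text
time: 7.15
ee_pos: [529.8, 199.1, 118.5]
orientation: [3.14, -0.098, 0.0]
ft_force: [-7.6, -5.1, 21.0]
opening: 13.5
```

Call:
send_rows(travel=[[0,0,1.4],[0,0,1.4],[0,0,1.4]], spin=[0,0,0], grip=[1,1,1])

```text
time: 7.45
ee_pos: [529.8, 199.1, 118.6]
orientation: [3.139, -0.098, 0.001]
ft_force: [-3.5, -3.8, 13.2]
opening: 13.2
```

```bash
python3 st.py
```

```text
7.45 [529.8  199.11 118.59] F [-3.52 -3.77 13.2 ] M [-0.767  0.817 -0.054] op 13.2 yaw 6.22067112339094 tilt 0.000887034269221111 -2.1881970247870215
```

Call:
send_rows(travel=[[0,0,1.4],[0,0,1.4],[0,0,1.4],[0,0,1.4],[0,0,1.4],[0,0,1.4]], spin=[-0.04,-0.09,-0.15,-0.22,-0.28,-0.28], grip=[1,1,1,1,1,1])

```text
time: 8.05
ee_pos: [530.3, 199.5, 118.6]
orientation: [3.122, 0.343, 0.003]
ft_force: [-1.9, -3.6, 11.7]
opening: 13.1
```

```bash
python3 st.py
```

```text
8.05 [530.26 199.46 118.59] F [-1.95 -3.57 11.74] M [-0.556  0.565  0.108] op 13.1 yaw -6.064438947887225 tilt 0.0025011875310727958 -1.919818853916103
```

Call:
send_rows(travel=[[0,0,1.6],[0,0,1.6],[0,0,1.6],[0,0,1.6],[0,0,1.6],[0,0,1.6],[0,0,1.6],[0,0,1.6],[0,0,1.6]], spin=[-0.07,-0.15,-0.23,-0.31,-0.39,-0.46,-0.53,-0.58,-0.58], grip=[1,1,1,1,1,1,1,1,1])

```text
time: 8.95
ee_pos: [530.9, 198.4, 118.6]
orientation: [2.891, 1.22, 0.002]
ft_force: [-2.0, -5.3, 15.0]
opening: 13.0
```

```bash
python3 st.py
```

```text
8.95 [530.87 198.37 118.61] F [-2.03 -5.28 14.97] M [-1.131  0.819  0.071] op 13.0 yaw -5.4846382511244975 tilt 0.001771030278309645 -1.3682554715049615
```

Call:
send_rows(travel=[[0,0,1.5],[0,0,1.5],[0,0,1.5],[0,0,1.5],[0,0,1.5],[0,0,1.5]], spin=[-0.06,-0.12,-0.18,-0.24,-0.28,-0.28], grip=[1,1,1,1,1,1])

```text
time: 9.55
ee_pos: [531.3, 197.9, 118.6]
orientation: [2.692, 1.611, 0.001]
ft_force: [-2.7, -3.8, 14.5]
opening: 13.4
```

```bash
python3 st.py
```

```text
9.55 [531.34 197.91 118.61] F [-2.73 -3.78 14.54] M [-0.877  0.727 -0.036] op 13.4 yaw -5.204641699688938 tilt 0.0010104707915084765 -1.1042172523233305
```

Call:
send_rows(travel=[[0,0,1.5],[0,0,1.5],[0,0,1.5],[0,0,1.5]], spin=[-0.02,-0.04,-0.06,-0.06], grip=[1,1,1,1])

```text
time: 9.95
ee_pos: [531.5, 197.8, 118.7]
orientation: [2.642, 1.69, 0.001]
ft_force: [-3.4, -4.2, 13.4]
opening: 13.5
```

```bash
python3 st.py
```

```text
9.95 [531.54 197.83 118.67] F [-3.44 -4.16 13.36] M [-0.734  0.9   -0.113] op 13.5 yaw -5.144994107748092 tilt 0.0006394037645489477 -1.0486370812537498
```

Call:
send_rows(travel=[[0,0,1.5],[0,0,1.5],[0,0,1.5]], spin=[-0.02,-0.04,-0.04], grip=[1,1,1])

```text
time: 10.25
ee_pos: [531.7, 197.8, 118.7]
orientation: [2.607, 1.742, 0.0]
ft_force: [-2.9, -3.4, 14.4]
opening: 13.3
```

```bash
python3 st.py
```

```text
10.25 [531.67 197.78 118.65] F [-2.9  -3.38 14.41] M [-0.77   0.907 -0.104] op 13.3 yaw -5.105302249845959 tilt 7.98838181392283e-05 -1.0119477526995557
```

Call:
send_rows(travel=[[0,0,1.5],[0,0,1.5],[0,0,1.5]], spin=[-0.015,-0.03,-0.03], grip=[1,1,1])

```text
time: 10.55
ee_pos: [531.7, 197.8, 118.7]
orientation: [2.581, 1.779, -0.001]
ft_force: [-3.4, -4.0, 14.7]
opening: 13.1
```

```bash
python3 st.py
```

```text
10.55 [531.73 197.78 118.67] F [-3.36 -3.96 14.71] M [-0.672  0.894 -0.361] op 13.1 yaw -5.076418568613351 tilt -0.0005887220730791778 -0.9852718744683371
```

Stop felt (Mz −0.36). Relaxing slightly, then lifting straight with checks.

Call:
send_rows(travel=[[0,0,1],[0,0,0],[0,0,-1],[0,0,-2],[0,0,-4],[0,0,-4]], spin=[0.02,0.02,0.02,0.02,0.02,0.02], grip=[1,1,1,1,1,1], grip_force=40)

```text
time: 11.15
ee_pos: [531.6, 197.7, 122.6]
orientation: [2.599, 1.753, -0.001]
ft_force: [0.4, -1.7, 2.4]
opening: 13.2
```

```bash
python3 st.py
```

```text
11.15 [531.56 197.72 122.64] F [ 0.37 -1.71  2.43] M [-0.418  0.061 -0.034] op 13.2 yaw -5.096377442806702 tilt -0.0012151736608791844 -1.0008822137843625
```

Call:
send_rows(travel=[[0,0,-1.5],[0,0,-3],[0,0,-4.5],[0,0,-6],[0,0,-6]], spin=[0,0,0,0,0], grip=[1,1,1,1,1])

```text
time: 11.65
ee_pos: [531.4, 197.7, 128.5]
orientation: [2.599, 1.753, -0.002]
ft_force: [0.9, -0.8, -2.1]
opening: 13.1
```

```bash
python3 st.py
```

```text
11.65 [531.41 197.67 128.54] F [ 0.95 -0.75 -2.1 ] M [-0.319 -0.319 -0.092] op 13.1 yaw -5.096430502759066 tilt -0.0017324328005766524 -0.996494366394388
```

Call:
send_rows(travel=[[0,0,-3],[0,0,-6],[0,0,-9],[0,0,-12],[0,0,-15],[0,0,-20],[0,0,-26],[0,0,-26]], spin=[0,0,0,0,0,0,0,0], grip=[1,1,1,1,1,1,1,1])

```text
time: 12.45
ee_pos: [532.0, 198.2, 155.8]
orientation: [2.599, 1.753, 0.001]
ft_force: [-0.7, 0.2, -0.9]
opening: 13.2
```

```bash
python3 - <<'E'
exec(open('st.py').read())
a=eyes.capture("side")[...,::-1]
cv2.imwrite("pics/c4.png",np.clip(cv2.resize(a[150:270,150:270],None,fx=4,fy=4,interpolation=2).astype(float)*1.6+10,0,255).astype(np.uint8))
E
```

```text
12.45 [531.96 198.21 155.75] F [-0.72  0.23 -0.91] M [-0.017 -0.021  0.007] op 13.2 yaw -5.096388717137049 tilt 0.0010719085856229376 -0.9782657086329875
```

View pics/c4.png

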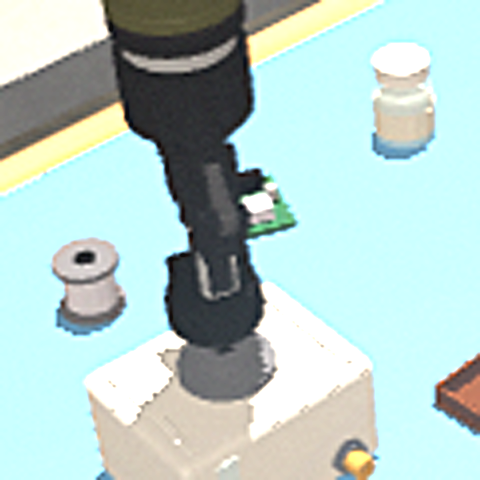

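Crop: the cap hangs upright in the gripper, clear of the grey neck; the force reads about 0.9 N, its weight.

Call:
send_rows(travel=[[0,0,-10],[0,0,-25],[-20,7,-40],[-55,19,-45],[-95,32,-45],[-135,46,-45],[-175,59,-45],[-215,73,-45],[-255,86,-45],[-295,100,-45],[-335,113,-45],[-370,125,-45]], spin=[0,0,0,0,0,0,0,0,0,0,0,0], grip=[1,1,1,1,1,1,1,1,1,1,1,1])

```text
time: 13.7
ee_pos: [508.7, -194.0, 203.9]
orientation: [2.598, 1.75, 0.001]
ft_force: [0.1, -0.3, -0.9]
opening: 13.4
```

Call:
send_rows(travel=[[-20,7,0],[-32,11,0],[-32,11,0],[-32,11,0]], spin=[0,0,0,0], grip=[1,1,1,1])

```text
time: 14.1
ee_pos: [507.4, -226.0, 204.5]
orientation: [2.597, 1.753, 0.002]
ft_force: [0.5, 0.4, -0.9]
opening: 13.1
```

```bash
python3 st.py
```

```text
14.1 [ 507.42 -226.04  204.54] F [ 0.53  0.4  -0.91] M [0.029 0.017 0.049] op 13.1 yaw -5.095718682587529 tilt 0.002308586734108087 -0.09331567781118941
```

Call:
send_rows(travel=[[-4,2,15],[-9,4,40],[-9,4,65],[-9,4,90],[-9,4,115],[-9,4,135],[-9,4,150],[-9,4,160],[-9,4,165],[-9,4,167],[-9,4,167]], spin=[0,0,0,0,0,0,0,0,0,0,0], grip=[1,1,1,1,1,1,1,1,1,1,1])

```text
time: 15.2
ee_pos: [509.2, -237.0, 38.0]
orientation: [2.596, 1.753, 0.003]
ft_force: [0.2, -0.5, -0.4]
opening: 13.6
```

```bash
python3 - <<'E'
exec(open('st.py').read())
a=eyes.capture("side")[...,::-1]
cv2.imwrite("pics/c5.png",np.clip(cv2.resize(a[130:250,260:380],None,fx=4,fy=4,interpolation=2).astype(float)*1.6+10,0,255).astype(np.uint8))
E
```

```text
15.2 [ 509.22 -237.     38.05] F [ 0.22 -0.5  -0.44] M [ 0.009 -0.    -0.087] op 13.6 yaw -5.0956346348196195 tilt 0.003021183839880746 -0.1729659312098226
```

View pics/c5.png

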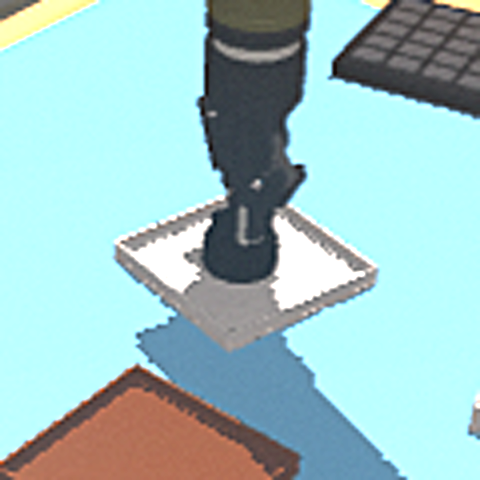

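Crop: the cap is upright over the middle of the small steel tray, at about (320,195) in the side view. Lowering slowly.

Call:
send_rows(travel=[[0,0,1],[0,0,2],[0,0,3],[0,0,4],[0,0,5],[0,0,6],[0,0,6]], spin=[0,0,0,0,0,0,0], grip=[1,1,1,1,1,1,1])

```text
time: 15.95
ee_pos: [509.3, -237.1, 32.1]
orientation: [2.596, 1.752, 0.003]
ft_force: [0.0, 0.4, -0.8]
opening: 13.2
```

Call:
send_rows(travel=[[0,0,0.5],[0,0,1],[0,0,1.5],[0,0,2],[0,0,2]], spin=[0,0,0,0,0], grip=[1,1,1,1,1])

```text
time: 16.45
ee_pos: [509.2, -237.1, 30.0]
orientation: [2.596, 1.752, 0.003]
ft_force: [0.4, -0.1, -1.2]
opening: 13.0
```

Call:
send_rows(travel=[[0,0,0.5],[0,0,1],[0,0,1.5],[0,0,1.5]], spin=[0,0,0,0], grip=[1,1,1,1])

```text
time: 16.85
ee_pos: [509.4, -237.2, 29.6]
orientation: [2.596, 1.752, 0.002]
ft_force: [-2.1, 0.1, 6.7]
opening: 13.3
```

Call:
send_rows(travel=[[0,0,0],[0,0,0],[0,0,0],[0,0,0],[0,0,0],[0,0,0],[0,0,-1],[0,0,-5],[0,0,-12],[0,0,-25],[0,0,-45],[0,0,-70]], spin=[0,0,0,0,0,0,0,0,0,0,0,0], grip=[1,0.6,0.5,0.3,0.2,0.2,0.2,0.2,0.2,0.2,0.2,0.2])

```text
time: 18.05
ee_pos: [508.6, -236.5, 100.7]
orientation: [2.597, 1.753, 0.002]
ft_force: [0.7, -0.6, 0.1]
opening: 34.4
```

Call:
send_rows(travel=[[0,0,-30],[-30,0,-70],[-70,0,-100],[-100,0,-130],[-140,0,-130],[-180,0,-130],[-180,0,-130]], spin=[0,0,0,0,0,0,0], grip=[0.2,0.2,0.2,0.2,0.2,0.2,0.2])

```text
time: 18.75
ee_pos: [436.1, -409.6, 232.5]
orientation: [2.603, 1.738, -0.003]
ft_force: [0.2, 0.1, -0.3]
opening: 34.0
```

```bash
python3 - <<'E'
exec(open('st.py').read())
a=eyes.capture("side")[...,::-1];b=eyes.capture("top")[...,::-1]
cv2.imwrite("pics/e_s.png",a);cv2.imwrite("pics/e_t.png",b)
f=lambda x:cv2.resize(x,None,fx=2.6,fy=2.6,interpolation=2)
cv2.imwrite("pics/c6.png",np.clip(np.vstack([f(a[140:250,160:460]),f(b[100:220,160:460])]).astype(float)*1.5+10,0,255).astype(np.uint8))
E
```

```text
18.75 [ 436.12 -409.65  232.49] F [ 0.25  0.11 -0.29] M [-0.041  0.045  0.044] op 34.0 yaw -5.105807633311755 tilt -0.0031062903734343926 0.23078483720976897
```

View pics/c6.png

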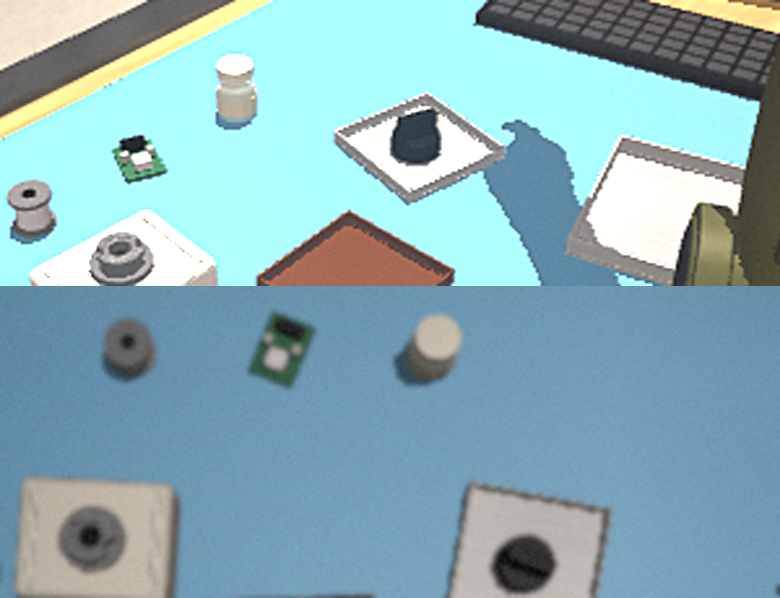

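The cap stands upright on the tray floor, the neck is open, and the tray and other objects are where they were.

```bash
python3 -c "
from rig import ticket;print(ticket.sign_off())"
```

```text
the job is handed in; nothing more can be done
None
```

The cap is off the tank and standing upright near the middle of the smaller steel tray. The job was handed in at about 19 s of the 64 s allowed.

- **Press:** The cap bottomed about 4 mm down. As it bottomed, the reading rose briefly to 21 N, above the 13–16 N aim. That is about 15 N beyond the spring, so under the 20 N limit. I eased off straight away and held 12–15 N at the check between each turning move.
- **Turn:** I turned it anticlockwise about 1.27 rad until I felt the stop, where the torque reached 0.36 N m, just under the 0.4 limit. I relaxed slightly before lifting.
- **Lift:** It came off straight with no catch. The pull was about 2 N, then 0.9 N once clear, which is the cap's weight.
- **Set down:** Contact with the tray floor read about 7 N before I released it.

The final side and top views show the neck open and the cap upright in the tray, with nothing touching the gripper. The tray, board, jar and reel look unmoved by eye; I did not re-measure their positions.

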